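# Start the splitting wedges in order

### The job

Start the splitting wedges in the stone by pressing down on their heads with the fingertips: first the square-headed wedge, then the large round one, then the narrow bar-shaped one, each gently, sinking it about 5 mm deeper than it stands now. Do not grip or pull up any wedge, leave the small round wedge and everything else lying about as they are, and finish with the hand clear.

Things in the scene. Friction and masses are not known exactly. Their poses are not given: they have to be found in the camera images.
- stone: the fixed grey stone block, 200 x 340 x 120 mm high; origin at the centre of its underside, on the bench; x across it (away from the robot at yaw 0), y along the row of wedges, z up. Four holes in a row along its y at x = 0, 76 mm apart, each with two low feather lugs (6 mm high) either side of the wedge's shank. Wedge places in the row differ from run to run
- wedge_square_head (a point): steel wedge with a square head 40 x 40 mm; this point is the centre of the head's flat top, 32 to 36 mm above the stone's top face at the start. z up. The head is 14 mm thick on a 13 x 12 mm shank
- wedge_square (a joint): how far this wedge has been pushed down into its hole from its highest setting (m, grows downward; 0 to 0.004 at the start, stops at -0.012 and 0.020). It slides straight down with a steady friction of about 6 N plus 0.4 N for each 10 mm/s, has no spring, and stays where it is left
- wedge_round_head (a point): steel wedge with a large round head 44 mm in diameter; this point is the centre of the head's flat top, 32 to 36 mm above the stone's top face at the start. z up. The head is 14 mm thick on a 13 x 12 mm shank
- wedge_round (a joint): how far this wedge has been pushed down into its hole from its highest setting (m, grows downward; 0 to 0.004 at the start, stops at -0.012 and 0.020). It slides straight down with a steady friction of about 6 N plus 0.4 N for each 10 mm/s, has no spring, and stays where it is left
- wedge_bar_head (a point): steel wedge with a narrow bar-shaped head 56 x 18 mm, its long side across the row (along the stone's x); this point is the centre of the head's flat top, 32 to 36 mm above the stone's top face at the start. z up. The head is 14 mm thick on a 13 x 12 mm shank
- wedge_bar (a joint): how far this wedge has been pushed down into its hole from its highest setting (m, grows downward; 0 to 0.004 at the start, stops at -0.012 and 0.020). It slides straight down with a steady friction of about 6 N plus 0.4 N for each 10 mm/s, has no spring, and stays where it is left
- wedge_small_head (a point): steel wedge with a small round head 18 mm in diameter, already set deep: this point is the centre of its top, 18 mm above the stone's top face. To be left alone
- crayon: bystander: upright stick of white marking crayon, 20 mm thick, 50 mm high, standing on the stone's top near the edge facing the robot; origin at its foot
- spare_chisel: bystander: loose steel chisel 160 mm long, 14 mm thick, lying on the stone's top along its far edge, parallel to the row of wedges; origin at its middle, underside
- club_hammer: bystander: club hammer lying on the bench, head 100 x 50 x 50 mm, wooden handle; origin on its underside
- long_chisel: bystander: steel chisel 240 mm long lying on the bench; origin at its middle, underside
- offcut: bystander: stone offcut 70 x 60 x 40 mm on the bench; origin at its foot

How it is judged (in metres and radians):
On the way, in this order (a step that is already met when the one before it is completed fails the run):
1. the square-headed wedge has gone down at least 2.5 mm (distance of wedge_square_head from where it was at the start of the episode above 0.0025 m and value of joint wedge_square above 0.0025 m), for 0.2 s.
2. the large round-headed wedge has gone down at least 2.5 mm (distance of wedge_round_head from where it was at the start of the episode above 0.0025 m and value of joint wedge_round above 0.0025 m), for 0.2 s.
3. the bar-headed wedge has gone down at least 2.5 mm (distance of wedge_bar_head from where it was at the start of the episode above 0.0025 m and value of joint wedge_bar above 0.0025 m), for 0.2 s.
At the end, for the whole second after the job is handed in: The square, large round and bar-headed wedges each stand 2.5 to 8.5 mm lower than at the start, pressed in that order; the small wedge has moved less than 2 mm and every bystander less than 20 mm, at rest (all of step 1 and all of step 2 and all of step 3 and distance of each of wedge_square_head, wedge_round_head, wedge_bar_head from where it was at the start of the episode below 0.0085 m and distance of wedge_small_head from where it was at the start of the episode below 0.002 m and distance of each of crayon, spare_chisel, club_hammer, long_chisel, offcut from where it was at the start of the episode below 0.02 m and linear speed of each of crayon, spare_chisel, club_hammer, long_chisel, offcut below 0.02 m/s); the robot touches nothing.
It fails at once if a wedge is pressed before its turn (order: square, large round, bar) ((distance of wedge_round_head from where it was at the start of the episode above 0.002 m and distance of wedge_square_head from where it was at the start of the episode below 0.0025 m) or (distance of wedge_bar_head from where it was at the start of the episode above 0.002 m and distance of wedge_round_head from where it was at the start of the episode below 0.0025 m) or (distance of wedge_bar_head from where it was at the start of the episode above 0.002 m and distance of wedge_square_head from where it was at the start of the episode below 0.0025 m)).
It fails at once if a wedge is driven more than 8.5 mm (distance of any of wedge_square_head, wedge_round_head, wedge_bar_head from where it was at the start of the episode above 0.0085 m).
It fails at once if a wedge is pulled up (value of joint any of wedge_square, wedge_round, wedge_bar below -0.002 m).
It fails at once if the fingers or arm press harder than 25 N on anything (contact force between any of the fingers, the arm and anything else above 25 N).
It fails at once if the small wedge moves more than 2 mm, or a bystander is shifted or lifted more than 20 mm (distance of wedge_small_head from where it was at the start of the episode above 0.002 m or distance of any of crayon, spare_chisel, club_hammer, long_chisel, offcut from where it was at the start of the episode above 0.02 m).
It also fails if it takes over 51 s, if anything falls off the work surface, if the arm or the gripper's body presses on something with over 40 N, if the wrist force passes 120 N, or if a joint passes its speed limit or range.

### The arm

A 6-joint arm with a two-finger parallel gripper is mounted at the origin on the work surface. World frame = base frame: x ahead of the robot, y to its left, z up, the work surface at z = 0. Lengths are in mm, angles in rad, forces in N, time in s.
With the tool pointing down it reaches from about 275 to 750 mm from the base axis. Payload 10.2 kg.
Tool frame: the origin (TCP) lies at the very end of the fingers, on their centre line; the grasp point (between the pads) lies 19 mm behind it; z points along the fingers, y is the line along which they close (so a half turn about z gives the same grasp; the last joint's range is limited). The gripper opens to 85 mm and grips with 20 to 120 N. Pads are 22 mm wide; open, the fingers measure 114 mm over their backs; the gripper's body (76 mm by 85 mm) begins 54 mm behind the grasp point. The pads swing forward as they close: fully open they stand 13 mm farther back than shut.
Start: joints at [0.936, 0.313, 1.498, -0, 1.331, -0.223], TCP at [210.149, 481.112, 231.294] pointing down, gripper open.
Joint ranges: [-2.94, 2.94], [-0.97, 2.17], [0.19, 2.56], [-1.23, 4.37], [0.02, 3.11], [-2.88, 2.88]. Speed limits (rad/s): [2.39, 2.39, 3.01, 3.14, 3.14, 3.14].

### API

Orientations are given as a unit quaternion [w, x, y, z].
In Python, from rig import ctrl gives the robot as it stands.
- The arm moves only by the shell command python3 -m inch 'ROWS' [OPENING] [FORCE]. ROWS is text: rows parted by semicolons, each of 6 numbers parted by spaces: the shift along the tool's x, y, z in mm, then the turn, a rotation vector about the tool's x, y, z in units of 6 degrees (1.0 is 6 degrees). A call has exactly 10 rows; each row shifts and turns the commanded pose from where the row before left it, along the tool's axes as they then stand; what a row does not reach is not made up. A row lasts 1/12 s, in which the tool goes at most 41.7 mm and 7.16 degrees, less where a joint would pass 70% of its speed; a pose out of reach is approached as far as the arm can. A call with a gripper value outside its range is refused whole. OPENING is the opening, from 0 (shut) to 1 (fully open), set as the call begins (- or left out, the last holds). The fingers move at their own pace and stop on an object; FORCE is the grip in N (left out, the last holds). Time passes only in rows, so rows that do not move let the fingers close, or fill a call up. It gives the time, the measured TCP pose, the force, the opening and the grip force at its end, in the units of the state.
- ctrl.sense(): the state, without advancing time (a new reading comes with each control period).
- ctrl.capture(name): name is "scene" or "top"; returns a dict with "image" (400x640x3 uint8, red, green, blue), "intrinsics" (3x3 intrinsics, pixels), "D" ([k1, k2, p1, p2, k3] as OpenCV has them; the pictures are not rectified), "rvec" (rotation vector, rad) and "tvec" (3), from world to camera coordinates, as OpenCV has them. Camera axes: x right, y down, z forward; pixel columns grow to the right and rows downward; lengths in mm; the calibration is good to about 2 mm. A picture is of the moment at which its call begins. There is no depth.
- ctrl.finish_job(): hands the job in; it is judged then, once.
The state is a dict: "time_s": time; "joints": joint angles; "dq": joint speeds; "tau": joint torques, N m; "eef_pos": TCP position; "ee_rot": TCP orientation; "force": force on the tool from outside, world axes, zero at the start; "wrist_torque": the same for the moment, N m; "grip_width": opening from 0.0 (shut) to 1.0 (fully open); "grip_force": force on a finger pad.
Only numpy, scipy, OpenCV 4.12 (cv2) and the standard library are available. Lean on these libraries where they do the work, as an engineer would, in place of code of your own. Each camera call takes 0.05 s, during which the arm holds its last target. There are 200 camera calls.

## Working session

There is one attempt and no reset: what is moved stays moved. The work goes in short steps, Python scripts to look and compute and a shell command to move; the robot and the scene stay as the last step left them, time stands still between calls to the robot, and variables do not carry over. Pictures are saved under pics/ and viewed, at most 10 in all, crops included, and the job is handed in when it is done.

```bash
mkdir -p pics; ls
python3 - <<'E'
from rig import ctrl
import cv2
for n in("scene","top"):
    d=ctrl.capture(n);cv2.imwrite(f"pics/{n}0.png",d["image"][:,:,::-1]);print(n,d["intrinsics"],d["D"],d["rvec"],d["tvec"])
print(ctrl.sense())
E
```

```text
pics
scene [[414.37205851   0.         315.04171569]
 [  0.         414.37205851 197.03776173]
 [  0.           0.           1.        ]] [-0.02483278  0.          0.          0.          0.        ] [ 1.91787393  1.59232533 -0.59483257] [ -87.3867327  -300.24341863 1508.30194002]
top [[503.78649703   0.         325.53050557]
 [  0.         503.78649703 194.71205597]
 [  0.           0.           1.        ]] [-0.00596429  0.          0.          0.          0.        ] [ 2.1472062  -2.10001891  0.21054593] [ -15.6465693   528.80426521 1647.02033414]
{'time_s': 0.1, 'joints': array([ 9.35604598e-01,  3.13365131e-01,  1.49834299e+00,  9.87245723e-06,
        1.33101709e+00, -2.23384614e-01]), 'dq': array([-0.00084717, -0.00151407, -0.00194249, -0.00042078, -0.00043253,
        0.00044775]), 'tau': array([ 1.86994126e-03, -4.12904227e+01, -2.60143733e+01, -2.51873080e-04,
        3.01151282e-03, -4.83517465e-05]), 'eef_pos': array([210.00266851, 480.92102622, 230.81392479]), 'ee_rot': array([-2.40059238e-04,  2.04452832e-01,  9.78876253e-01, -5.12903230e-04]), 'force': array([-0.848179  , -0.18871021,  0.02473388]), 'wrist_torque': array([ 0.0024713 ,  0.02620838, -0.04501057]), 'grip_force': 0.0, 'grip_width': 1.000990611692308}
```

View pics/scene0.png

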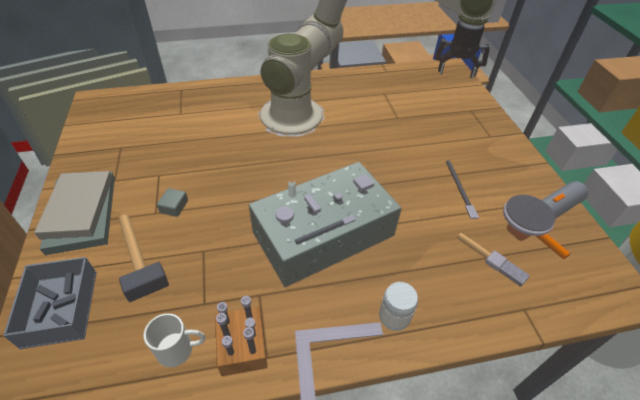

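View pics/top0.png

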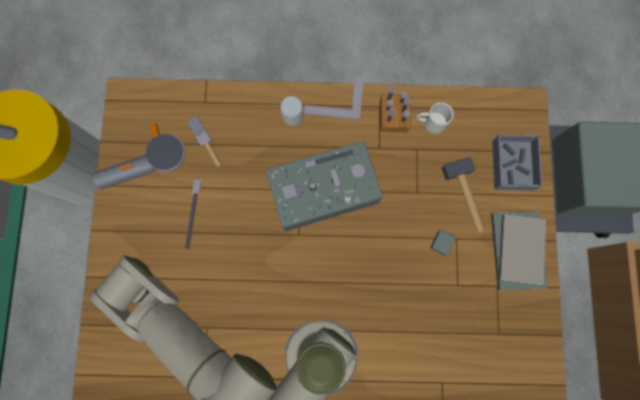

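The scene view shows the stone at about (325,220), with the square head at (364,183), small round (338,196), bar (313,204) and large round (285,215). In the top view they are at (289,190), (313,186), (335,177) and (358,171). The crayon is at (348,199) and the spare chisel at (330,157). Next I segment the heads.

```bash
cat > h.py <<'E'
import numpy as np,cv2
from rig import ctrl
def cam(n):
    d=ctrl.capture(n);d["K"]=np.array(d["intrinsics"]);d["R"]=cv2.Rodrigues(np.array(d["rvec"],float))[0];d["t"]=np.array(d["tvec"],float).ravel();d["Dd"]=np.array(d["D"],float);return d
def ray(d,uv):
    p=cv2.undistortPoints(np.array([[uv]],float),d["K"],d["Dd"])[0,0]
    return -d["R"].T@d["t"], d["R"].T@np.array([p[0],p[1],1])
def plane(d,uv,z):
    c,r=ray(d,uv);return c+r*(z-c[2])/r[2]
def proj(d,P):
    return cv2.projectPoints(np.array([P],float),np.array(d["rvec"],float),d["t"],d["K"],d["Dd"])[0][0,0]
def tri(a,ua,b,ub):
    A=[];y=[]
    for d,u in((a,ua),(b,ub)):
        c,r=ray(d,u);r/=np.linalg.norm(r);M=np.eye(3)-np.outer(r,r);A.append(M);y.append(M@c)
    A=np.vstack(A);y=np.hstack(y);s=np.linalg.lstsq(A,y,rcond=None)[0];return s,np.linalg.norm(A@s-y)
E
python3 - <<'E'
from h import *
out=[]
for n,(x0,y0,x1,y1) in(("scene",(245,155,405,285)),("top",(260,135,390,235))):
    d=cam(n);im=d["image"].astype(int);m=((im[:,:,2]-im[:,:,1]>4)&(im[:,:,0]>90)&(abs(im[:,:,0]-im[:,:,2])<40)).astype(np.uint8)
    mm=np.zeros_like(m);mm[y0:y1,x0:x1]=m[y0:y1,x0:x1]
    k,l,s,c=cv2.connectedComponentsWithStats(mm)
    for i in range(1,k):
        if s[i,4]>15: print(n,s[i],c[i].round(1),plane(d,c[i],154).round(1))
    cr=d["image"][y0:y1,x0:x1,::-1];o=np.hstack([cr,np.where(mm[y0:y1,x0:x1,None]>0,cr,0)])
    out.append(cv2.resize(o,(800,int(800*o.shape[0]/o.shape[1])),interpolation=cv2.INTER_NEAREST)[:400])
a=np.vstack(out);cv2.imwrite("pics/seg.png",cv2.resize(a,(800,600)))
E
```

```text
scene [354 175  20  15 185] [363.1 181.5] [519.9 110.4 154. ]
scene [334 193   8   7  33] [337.8 196. ] [558.   34.4 154. ]
scene [305 194  15  19 137] [312.1 202.8] [569.2 -32.9 154. ]
scene [276 206  18  17 219] [284.2 213.7] [ 592.1 -104.9  154. ]
scene [333 215  22  11  82] [346.1 219.9] [636.3  36.4 154. ]
scene [303 225  29  13  36] [317.9 230.8] [656.4 -35.8 154. ]
top [306 161  10   6  49] [310.3 163.3] [610.3  47.4 154. ]
top [351 164  14  14 153] [357.5 170.7] [ 589.5 -104.   154. ]
top [331 169   9  18 106] [334.8 177.5] [565.5 -31.9 154. ]
top [310 182   6   7  31] [312.1 185.1] [539.   39.9 154. ]
top [282 184  15  15 164] [289.1 191.1] [517.9 112.  154. ]
```

View pics/seg.png

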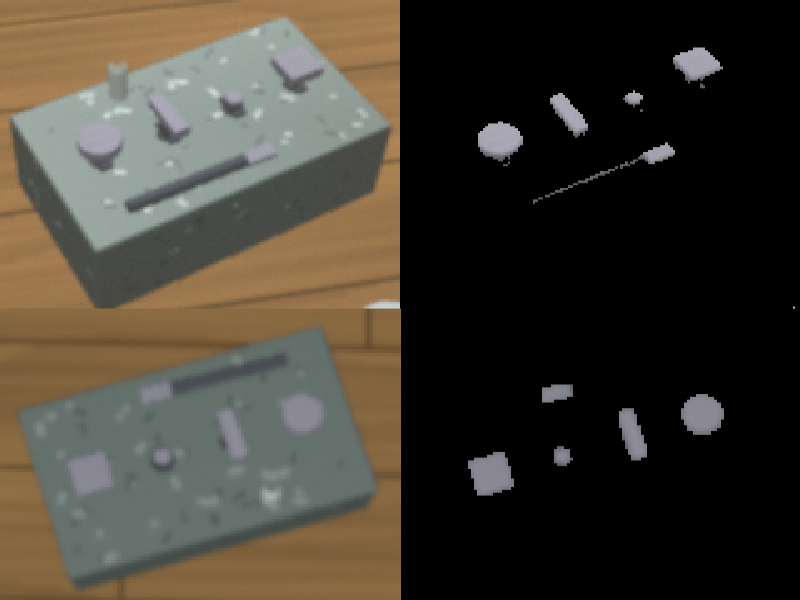

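The top view gives clean masks. The row spacings come out at 151 mm and 76 mm against the nominal 152 and 76, and the two views agree to about 3 mm. The world targets are square (519,111), large round (591,-104) and bar (567,-32). I'll shut the fingers and go above the square wedge.

```bash
python3 -m inch '-21.5 -10.8 0 0 0 0;-21.5 -10.8 0 0 0 0;-21.5 -10.8 0 0 0 0;-21.5 -10.8 0 0 0 0;-21.5 -10.8 0 0 0 0;-21.5 -10.8 0 0 0 0;-21.5 -10.8 0 0 0 0;-21.5 -10.8 0 0 0 0;-21.5 -10.8 0 0 0 0;-21.5 -10.8 0 0 0 0' 0 20
python3 -m inch '-21.5 -10.8 0 0 0 0;-21.5 -10.8 0 0 0 0;-21.5 -10.8 0 0 0 0;-21.5 -10.8 0 0 0 0;-21.5 -10.8 5 0 0 0;-21.5 -10.8 5 0 0 0;-21.5 -10.8 5 0 0 0;-21.5 -10.8 5 0 0 0;-15 -8 5 0 0 0;0 0 0 0 0 0'
python3 - <<'E'
from h import *
s=ctrl.sense();p=s["eef_pos"];print(s["time_s"],p,s["ee_rot"],s["force"])
d=cam("scene");cv2.imwrite("pics/a.png",cv2.resize(d["image"][100:290,240:410,::-1],None,fx=3,fy=3));print(proj(d,p))
E
```

```text
time_s: 1.03
eef_pos: [364.5, 295.1, 231.2]
ee_rot: [-0.0, 0.204, 0.979, -0.0]
force: [0.2, 0.2, -0.7]
grip_width: 0.005
grip_force: 0.0
time_s: 1.87
eef_pos: [498.6, 132.5, 205.0]
ee_rot: [-0.001, 0.206, 0.979, -0.0]
force: [-0.8, -0.1, -0.8]
grip_width: -0.006
grip_force: 0.0
1.8667 [498.57477412 132.49365263 205.01175872] [-7.29989154e-04  2.05824814e-01  9.78588470e-01 -4.68047234e-04] [-0.79983787 -0.14087763 -0.84745121]
[371.37629992 160.33563458]
```

View pics/a.png

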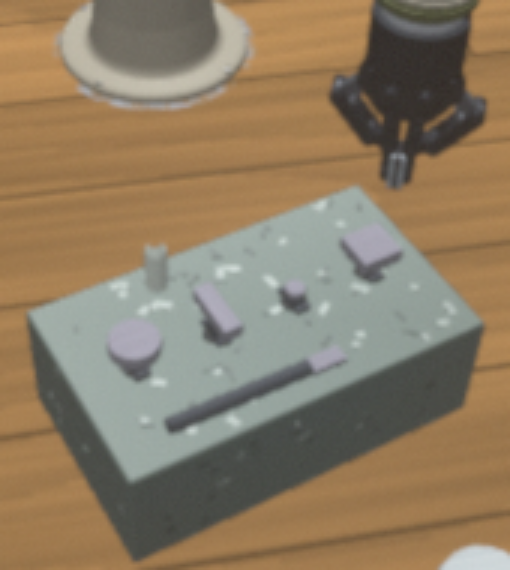

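The picture shows the shut fingertips at about (372,160), which matches the projected TCP. Next I go over the square head and down to about 160 mm.

```bash
python3 -m inch '-9 -4 0 0 0 0;-9 -4 0 0 0 0;-9 -3.5 0 0 0 0;0 0 8 0 0 0;0 0 9 0 0 0;0 0 9 0 0 0;0 0 9 0 0 0;0 0 7 0 0 0;0 0 2 0 0 0;0 0 0 0 0 0'
python3 - <<'E'
from h import *
s=ctrl.sense();p=s["eef_pos"];print(s["time_s"],p,s["force"])
d=cam("scene");cv2.imwrite("pics/b.png",cv2.resize(d["image"][130:230,310:410,::-1],None,fx=5,fy=5))
E
```

```text
time_s: 2.75
eef_pos: [517.3, 113.5, 161.6]
ee_rot: [-0.001, 0.204, 0.979, -0.0]
force: [0.7, 0.5, 0.6]
grip_width: -0.001
grip_force: 0.0
2.75 [517.33016097 113.49558853 161.58360441] [0.73034451 0.45599451 0.6292819 ]
```

View pics/b.png

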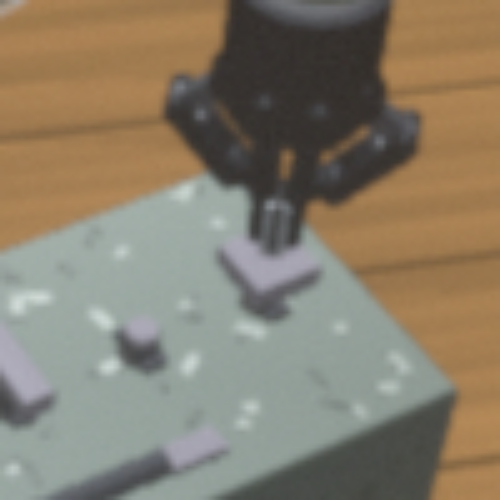

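The fingertips hang just above the centre of the square head, with the tip at crop (275,245). I go down slowly to find contact.

```bash
python3 -m inch '0 0 0.5 0 0 0;0 0 0.5 0 0 0;0 0 0.5 0 0 0;0 0 0.5 0 0 0;0 0 0.5 0 0 0;0 0 0.5 0 0 0;0 0 0.5 0 0 0;0 0 0.5 0 0 0;0 0 0.5 0 0 0;0 0 0 0 0 0'
python3 -m inch '0 0 0.3 0 0 0;0 0 0.3 0 0 0;0 0 0.3 0 0 0;0 0 0.3 0 0 0;0 0 0.3 0 0 0;0 0 0 0 0 0;0 0 0 0 0 0;0 0 0 0 0 0;0 0 0 0 0 0;0 0 0 0 0 0'
```

```text
time_s: 3.63
eef_pos: [517.6, 113.4, 157.7]
ee_rot: [-0.0, 0.204, 0.979, -0.0]
force: [0.0, -0.3, -0.1]
grip_width: -0.001
grip_force: 0.0
time_s: 4.47
eef_pos: [517.7, 113.4, 156.3]
ee_rot: [0.0, 0.204, 0.979, -0.0]
force: [-0.3, -0.8, -0.5]
grip_width: -0.001
grip_force: 0.0
```

```bash
for i in 1; do python3 -m inch '0 0 0.3 0 0 0;0 0 0.3 0 0 0;0 0 0.3 0 0 0;0 0 0 0 0 0;0 0 0 0 0 0;0 0 0 0 0 0;0 0 0 0 0 0;0 0 0 0 0 0;0 0 0 0 0 0;0 0 0 0 0 0' | grep -E 'pos|force:'
python3 -m inch '0 0 0.3 0 0 0;0 0 0.3 0 0 0;0 0 0.3 0 0 0;0 0 0 0 0 0;0 0 0 0 0 0;0 0 0 0 0 0;0 0 0 0 0 0;0 0 0 0 0 0;0 0 0 0 0 0;0 0 0 0 0 0' | grep -E 'pos|force:'
done
```

```text
eef_pos: [517.7, 113.4, 155.4]
force: [0.3, -0.6, -0.2]
grip_force: 0.0
eef_pos: [517.7, 113.4, 154.5]
force: [-2.0, -0.2, 4.0]
grip_force: 2.2
```

Contact is at about 154.5–155, the expected height. I press on down to about 149.5.

```bash
python3 -m inch '0 0 0.5 0 0 0;0 0 0.5 0 0 0;0 0 0.5 0 0 0;0 0 0.5 0 0 0;0 0 0 0 0 0;0 0 0 0 0 0;0 0 0 0 0 0;0 0 0 0 0 0;0 0 0 0 0 0;0 0 0 0 0 0' | grep -E 'pos|force:'
```

```text
eef_pos: [517.7, 113.4, 152.4]
force: [1.1, -0.1, 1.6]
grip_force: 0.7
```

```bash
python3 -m inch '0 0 0.4 0 0 0;0 0 0.4 0 0 0;0 0 0.4 0 0 0;0 0 0.4 0 0 0;0 0 0.4 0 0 0;0 0 0.4 0 0 0;0 0 0.4 0 0 0;0 0 0 0 0 0;0 0 0 0 0 0;0 0 0 0 0 0' | grep -E 'pos|force:'
python3 - <<'E'
from h import *
d=cam("scene");cv2.imwrite("pics/c.png",cv2.resize(d["image"][130:230,310:410,::-1],None,fx=5,fy=5))
E
```

```text
eef_pos: [517.7, 113.4, 149.6]
force: [-0.6, 0.2, 3.5]
grip_force: 1.6
```

View pics/c.png

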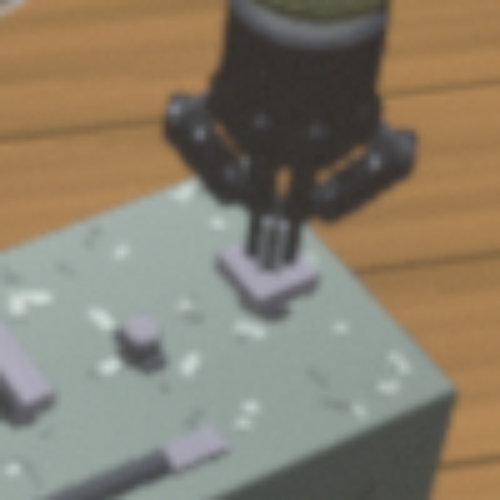

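The square head now sits visibly lower, its shank nearly hidden: 5 to 5.8 mm down. I lift and go over to the large round wedge.

```bash
python3 -m inch '0 0 -5 0 0 0;0 0 -15 0 0 0;0 0 -20 0 0 0;0 0 -10 0 0 0;-15 -17 0 0 0 0;-15 -17 0 0 0 0;-15 -17 0 0 0 0;-15 -17 0 0 0 0;-15 -17 0 0 0 0;-15 -17 0 0 0 0' | grep -E 'time|pos|force:'
python3 -m inch '-16 -17 0 0 0 0;-16 -17 0 0 0 0;-16 -17 0 0 0 0;-16 -17 0 0 0 0;0 0 8 0 0 0;0 0 9 0 0 0;0 0 9 0 0 0;0 0 9 0 0 0;0 0 4 0 0 0;0 0 0 0 0 0'| grep -E 'time|pos|force:'
python3 - <<'E'
from h import *
d=cam("scene");cv2.imwrite("pics/d.png",cv2.resize(d["image"][150:250,240:400,::-1],None,fx=5,fy=5))
E
```

```text
time_s: 8.68
eef_pos: [559.4, -17.2, 199.4]
force: [-0.3, -0.0, -0.5]
grip_force: 0.0
time_s: 9.52
eef_pos: [590.2, -103.2, 159.4]
force: [0.1, 0.2, -0.2]
grip_force: 0.0
```

View pics/d.png

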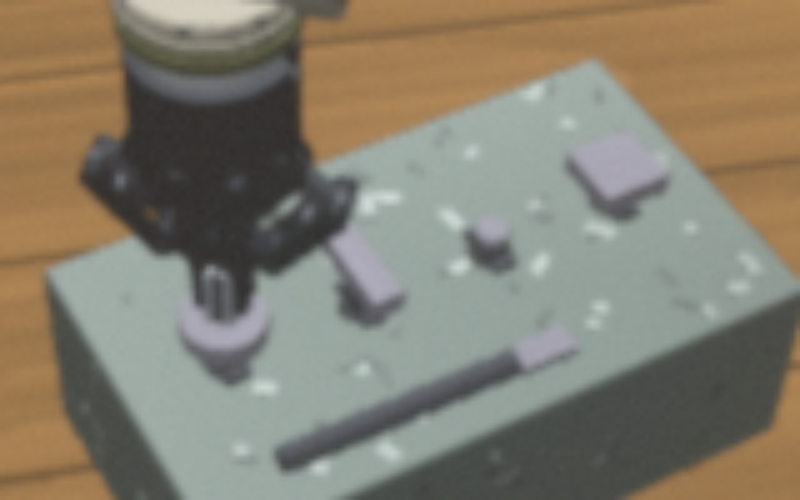

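The fingertips are above the round head, tip at crop (220,310), with the head around (225,320). I approach slowly from 159.4.

```bash
python3 -m inch '0 0 0.4 0 0 0;0 0 0.4 0 0 0;0 0 0.4 0 0 0;0 0 0.4 0 0 0;0 0 0.4 0 0 0;0 0 0.4 0 0 0;0 0 0.4 0 0 0;0 0 0 0 0 0;0 0 0 0 0 0;0 0 0 0 0 0'| grep -E 'pos|force:'
python3 -m inch '0 0 0.3 0 0 0;0 0 0.3 0 0 0;0 0 0.3 0 0 0;0 0 0 0 0 0;0 0 0 0 0 0;0 0 0 0 0 0;0 0 0 0 0 0;0 0 0 0 0 0;0 0 0 0 0 0;0 0 0 0 0 0' | grep -E 'pos|force:'
python3 -m inch '0 0 0.3 0 0 0;0 0 0.3 0 0 0;0 0 0.3 0 0 0;0 0 0 0 0 0;0 0 0 0 0 0;0 0 0 0 0 0;0 0 0 0 0 0;0 0 0 0 0 0;0 0 0 0 0 0;0 0 0 0 0 0' | grep -E 'pos|force:'
```

```text
eef_pos: [590.8, -104.1, 157.9]
force: [-0.2, -0.3, -0.2]
grip_force: 0.0
eef_pos: [590.8, -104.0, 157.0]
force: [0.3, -0.5, -0.5]
grip_force: 0.0
eef_pos: [590.7, -104.1, 156.1]
force: [0.7, -0.8, -0.7]
grip_force: 0.0
```

```bash
python3 -m inch '0 0 0.3 0 0 0;0 0 0.3 0 0 0;0 0 0.3 0 0 0;0 0 0 0 0 0;0 0 0 0 0 0;0 0 0 0 0 0;0 0 0 0 0 0;0 0 0 0 0 0;0 0 0 0 0 0;0 0 0 0 0 0'| grep -E 'pos|force:'
python3 -m inch '0 0 0.3 0 0 0;0 0 0.3 0 0 0;0 0 0.3 0 0 0;0 0 0 0 0 0;0 0 0 0 0 0;0 0 0 0 0 0;0 0 0 0 0 0;0 0 0 0 0 0;0 0 0 0 0 0;0 0 0 0 0 0' | grep -E 'pos|force:'
```

```text
eef_pos: [590.8, -104.1, 155.2]
force: [-0.9, -0.7, 4.5]
grip_force: 2.1
eef_pos: [590.8, -104.1, 154.2]
force: [0.5, 0.4, 1.8]
grip_force: 1.3
```

Contact came between 156.1 and 155.2. I press on to about 150.2.

```bash
python3 -m inch '0 0 0.5 0 0 0;0 0 0.5 0 0 0;0 0 0.5 0 0 0;0 0 0.5 0 0 0;0 0 0.5 0 0 0;0 0 0.5 0 0 0;0 0 0.5 0 0 0;0 0 0.5 0 0 0;0 0 0 0 0 0;0 0 0 0 0 0'| grep -E 'pos|force:'
python3 -m inch '0 0 0 0 0 0;0 0 0 0 0 0;0 0 0 0 0 0;0 0 -5 0 0 0;0 0 -15 0 0 0;0 0 -20 0 0 0;0 0 -9 0 0 0;0 0 0 0 0 0;0 0 0 0 0 0;0 0 0 0 0 0'| grep -E 'time|pos|force:'
```

```text
eef_pos: [590.8, -104.1, 150.2]
force: [0.2, 0.9, 2.9]
grip_force: 1.6
time_s: 15.4
eef_pos: [590.3, -103.9, 198.0]
force: [-0.2, 1.0, -0.1]
grip_force: 0.0
```

```bash
python3 -m inch '10 11 0 0 0 0;10 11 0 0 0 0;10 11 0 0 0 0;10 11 0 0 0 0;10 12 0 0 0 0;0 0 9 0 0 0;0 0 10 0 0 0;0 0 10 0 0 0;0 0 9 0 0 0;0 0 0 0 0 0' | grep -E 'time|pos|force:'
python3 - <<'E'
from h import *
d=cam("scene");cv2.imwrite("pics/e.png",cv2.resize(d["image"][150:250,240:400,::-1],None,fx=5,fy=5))
E
```

```text
time_s: 16.23
eef_pos: [566.4, -33.0, 158.6]
force: [0.1, 0.7, 0.4]
grip_force: 0.0
```

View pics/e.png

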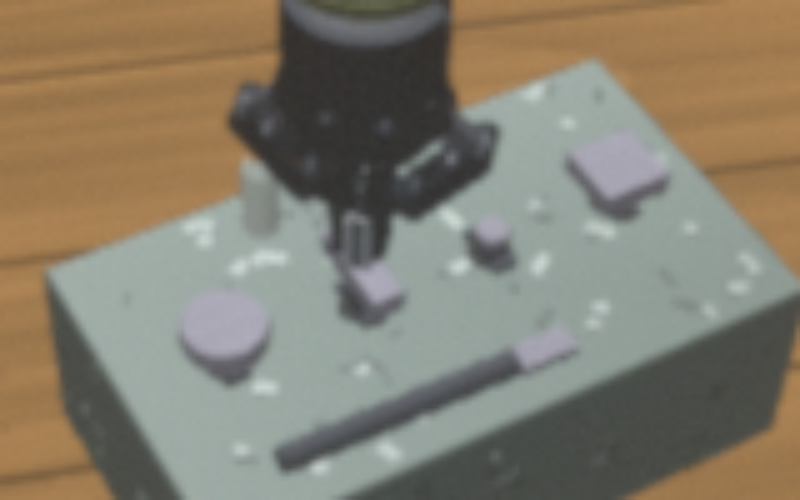

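The fingertips are over the middle of the bar head, at crop (360,262), and clear of the crayon. I press with the same slow approach.

```bash
python3 -m inch '0 0 0.3 0 0 0;0 0 0.3 0 0 0;0 0 0.3 0 0 0;0 0 0.3 0 0 0;0 0 0 0 0 0;0 0 0 0 0 0;0 0 0 0 0 0;0 0 0 0 0 0;0 0 0 0 0 0;0 0 0 0 0 0'| grep -E 'pos|force:'
python3 -m inch '0 0 0.3 0 0 0;0 0 0.3 0 0 0;0 0 0.3 0 0 0;0 0 0 0 0 0;0 0 0 0 0 0;0 0 0 0 0 0;0 0 0 0 0 0;0 0 0 0 0 0;0 0 0 0 0 0;0 0 0 0 0 0' | grep -E 'pos|force:'
python3 -m inch '0 0 0.3 0 0 0;0 0 0.3 0 0 0;0 0 0.3 0 0 0;0 0 0 0 0 0;0 0 0 0 0 0;0 0 0 0 0 0;0 0 0 0 0 0;0 0 0 0 0 0;0 0 0 0 0 0;0 0 0 0 0 0' | grep -E 'pos|force:'
```

```text
eef_pos: [567.3, -32.7, 160.1]
force: [-0.2, -0.9, -0.6]
grip_force: 0.0
eef_pos: [567.4, -32.7, 159.2]
force: [0.6, -0.2, 0.2]
grip_force: 0.0
eef_pos: [567.3, -32.7, 158.3]
force: [0.6, 0.7, -0.1]
grip_force: 0.0
```

```bash
python3 -m inch '0 0 0.3 0 0 0;0 0 0.3 0 0 0;0 0 0.3 0 0 0;0 0 0.3 0 0 0;0 0 0.3 0 0 0;0 0 0.3 0 0 0;0 0 0.3 0 0 0;0 0 0 0 0 0;0 0 0 0 0 0;0 0 0 0 0 0'| grep -E 'pos|force:'
python3 -m inch '0 0 0.3 0 0 0;0 0 0.3 0 0 0;0 0 0.3 0 0 0;0 0 0 0 0 0;0 0 0 0 0 0;0 0 0 0 0 0;0 0 0 0 0 0;0 0 0 0 0 0;0 0 0 0 0 0;0 0 0 0 0 0' | grep -E 'pos|force:'
python3 -m inch '0 0 0.3 0 0 0;0 0 0.3 0 0 0;0 0 0.3 0 0 0;0 0 0 0 0 0;0 0 0 0 0 0;0 0 0 0 0 0;0 0 0 0 0 0;0 0 0 0 0 0;0 0 0 0 0 0;0 0 0 0 0 0' | grep -E 'pos|force:'
```

```text
eef_pos: [567.4, -32.7, 156.2]
force: [-0.1, -0.1, 1.0]
grip_force: 0.0
eef_pos: [567.3, -32.7, 155.3]
force: [0.2, 0.2, -0.3]
grip_force: 0.0
eef_pos: [567.3, -32.7, 154.4]
force: [-0.2, 0.4, 0.5]
grip_force: 0.0
```

```bash
python3 -m inch '0 0 0.3 0 0 0;0 0 0.3 0 0 0;0 0 0.3 0 0 0;0 0 0 0 0 0;0 0 0 0 0 0;0 0 0 0 0 0;0 0 0 0 0 0;0 0 0 0 0 0;0 0 0 0 0 0;0 0 0 0 0 0'| grep -E 'pos|force:'
python3 -m inch '0 0 0.3 0 0 0;0 0 0.3 0 0 0;0 0 0.3 0 0 0;0 0 0 0 0 0;0 0 0 0 0 0;0 0 0 0 0 0;0 0 0 0 0 0;0 0 0 0 0 0;0 0 0 0 0 0;0 0 0 0 0 0' | grep -E 'pos|force:'
```

```text
eef_pos: [567.4, -32.7, 153.5]
force: [-0.8, 0.1, 3.3]
grip_force: 2.2
eef_pos: [567.4, -32.7, 152.5]
force: [0.2, 0.3, 2.0]
grip_force: 1.4
```

Contact came between 154.4 and 153.5. I press to about 148.6, then lift away.

```bash
python3 -m inch '0 0 0.5 0 0 0;0 0 0.5 0 0 0;0 0 0.5 0 0 0;0 0 0.5 0 0 0;0 0 0.5 0 0 0;0 0 0.5 0 0 0;0 0 0.5 0 0 0;0 0 0.4 0 0 0;0 0 0 0 0 0;0 0 0 0 0 0'| grep -E 'pos|force:'
python3 -m inch '0 0 0 0 0 0;0 0 0 0 0 0;0 0 0 0 0 0;0 0 -5 0 0 0;0 0 -15 0 0 0;0 0 -20 0 0 0;0 0 -20 0 0 0;0 0 -20 0 0 0;0 0 -10 0 0 0;0 0 0 0 0 0'| grep -E 'time|pos|force:'
python3 -m inch '20 0 0 0 0 0;20 0 0 0 0 0;20 0 0 0 0 0;20 0 0 0 0 0;20 0 0 0 0 0;20 0 0 0 0 0;20 0 0 0 0 0;0 0 0 0 0 0;0 0 0 0 0 0;0 0 0 0 0 0'| grep -E 'time|pos|force:'
python3 - <<'E'
from h import *
d=cam("scene");cv2.imwrite("pics/f.png",cv2.resize(d["image"][150:290,240:410,::-1],None,fx=4,fy=4))
E
```

```text
eef_pos: [567.4, -32.7, 148.6]
force: [-0.0, -0.4, 3.5]
grip_force: 1.7
time_s: 24.62
eef_pos: [567.9, -32.8, 240.6]
force: [-0.1, 0.5, -0.6]
grip_force: 0.0
time_s: 25.45
eef_pos: [439.3, 23.1, 238.1]
force: [1.1, 0.0, 0.3]
grip_force: 0.0
```

View pics/f.png

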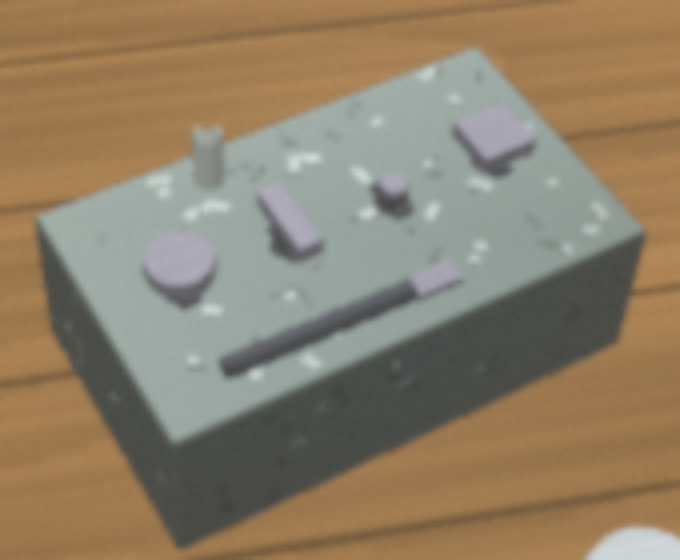

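All three wedges sit lower, and the crayon (crop 207,160), the chisel and the small wedge are where they were. I check the drops by pixel shift before handing in.

Run:
```python
from h import *
d=cam("scene");im=d["image"].astype(int);m=((im[:,:,2]-im[:,:,1]>4)&(im[:,:,0]>90)&(abs(im[:,:,0]-im[:,:,2])<40)).astype(np.uint8);m[:155]=0;m[285:]=0;m[:,:245]=0;m[:,405:]=0
k,l,s,c=cv2.connectedComponentsWithStats(m)
for n,x,v0,P in(("sq",363,181.5,(518,112,154)),("small",338,196,(543,37,138)),("rd",284,213.7,(591,-104,154)),("bar",312,202.8,(567,-32,154))):
    i=min((i for i in range(1,k) if s[i,4]>15),key=lambda i:abs(c[i][0]-x)+abs(c[i][1]-v0))
    px=(proj(d,(P[0],P[1],P[2]-5))-proj(d,P))[1]/5
    print(n,s[i,4],c[i],"drop mm",(c[i][1]-v0)/px)
```

```text
sq 181 [362.96132597 183.03867403] drop mm 5.669877279662678
small 33 [337.75757576 195.96969697] drop mm -0.11432851346998713
rd 226 [284.41150442 215.35840708] drop mm 6.1654782968342605
bar 145 [311.94482759 204.70344828] drop mm 7.04196891089184
```

```bash
python3 -c "
from rig import ctrl
print(ctrl.finish_job())"
```

```text
the job is handed in; nothing more can be done
None
```

I pressed the square, large round and bar wedges in that order, each about 5–6 mm by contact height (the last camera check read 5.7, 6.2 and 7.0 mm). The small wedge did not move, nothing on the stone looked disturbed, the hand is clear, and the job is handed in; no verdict was returned.

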